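Shut down the stirring hotplate in the safe order

ROBOT

A 6-joint arm with a two-finger parallel gripper is mounted at the origin on the work surface. World frame = base frame: x ahead of the robot, y to its left, z up, the work surface at z = 0. Lengths are in mm, angles in degrees, forces in N, time in s.
With the tool pointing down it reaches from about 275 to 725 mm from the base axis. Payload 15.9 kg.
Tool frame: the origin (TCP) lies between the finger pads; the fingertips stand 19 mm ahead of it and the grasp point (between the pads) is the TCP; z points along the fingers, y is the line along which they close (so a half turn about z gives the same grasp; the last joint's range is limited). The gripper opens to 85 mm and grips with 20 to 120 N. Pads are 22 mm wide; open, the fingers measure 114 mm over their backs; the gripper's body (76 mm by 85 mm) begins 54 mm behind the grasp point. The pads swing forward as they close: fully open they stand 13 mm farther back than shut.
Start: joints at [-71.161, 12.198, -1.971, 75.831, 0, 90], TCP at [161.447, -473.202, 250.306] pointing down, gripper open.
Joint ranges: [-170.91, 170.91], [-42.67, 98.43], [-65.05, 77.54], [-120.47, 116.71], [-90, 82.35], [-180, 180]. Speed limits (degrees/s): [108.29, 108.29, 136.94, 147.25, 180, 180].

INTERFACE

Orientations are given as a 3x3 rotation matrix whose columns are the frame's x, y, z axes.
In Python, from bench import get_obs, camera, camera_info, hand_in gives the robot as it stands.
- The arm moves only by the shell command python3 -m creep 'ROWS' [FORCE]. ROWS is JSON, a list of rows, each an object with "linear": the shift along the tool's x, y, z each as a share of 5 cm, from -1 to 1, a list of three; "dr": the turn, a rotation vector about the tool's x, y, z each as a share of 6 degrees, from -1 to 1, a list of three; "jaw": the opening, from -1 (shut) to 1 (fully open). In form: [{"linear": [dx, dy, dz], "dr": [wx, wy, wz], "jaw": jaw}, ...]. A call has 1 to 5 rows; each row shifts and turns the commanded pose from where the row before left it, along the tool's axes as they then stand; what a row does not reach is not made up. A row lasts 1/10 s, in which the tool goes at most 50 mm and 8.59 degrees, less where a joint would pass 70% of its speed; a pose out of reach is approached as far as the arm can. A call with a number of a shift or a turn outside -1 to 1 is refused whole. A call with a gripper value outside its range is refused whole. The fingers move at their own pace and stop on an object; FORCE is the grip in N (left out, the last holds). Time passes only in rows, so rows that do not move let the fingers close. It gives the time, the measured TCP pose, the force, the opening and the grip force at its end, in the units of the state.
- get_obs(): the state, without advancing time (a new reading comes with each control period).
- camera(name): name is "scene" or "top"; returns (picture, depth): 400x640x3 uint8, blue, green, red; 400x640 float32, mm along the optical axis (not along the pixel's ray), 0 where there is no reading.
- camera_info(name): a dict with "fx", "fy", "cx", "cy" (pixels), "position" and "rotation" of the camera in the world. Camera axes: x right, y down, z forward; pixel columns grow to the right and rows downward; lengths in mm; the calibration is good to about 2 mm. A picture is of the moment at which its call begins. camera_info takes no time and is no camera call.
- hand_in(): hands the job in; it is judged then, once.
The state is a dict: "time": time; "qpos": joint angles; "joint_vel": joint speeds; "tau": joint torques, N m; "eef_pos": TCP position; "tool_rot": TCP orientation; "wrist_force": force on the tool from outside, world axes, zero at the start; "ft_torque": the same for the moment, N m; "grip_width": finger opening in mm; "gripper_force": force on a finger pad.
Only numpy, scipy, OpenCV 4.12 (cv2) and the standard library are available. Lean on these libraries where they do the work, as an engineer would, in place of code of your own. Each camera call takes 0.05 s, during which the arm holds its last target. There are 200 camera calls.

TASK

Shut the hotplate down in the safe order by pressing its switches: first push the dot end of the orange heater rocker fully down, next the dot end of the blue stirrer rocker fully down, and last press the red power button fully in. Leave the green pump rocker switched on, do not lift, tip or push away the loose switch boxes, and leave the glassware and other things where they are.

Things in the scene. Friction and masses are not known exactly. Their poses are not given: they have to be found in the camera images.
- heater_box: heater switch: loose grey box, 100 (x) x 70 (y) x 40 mm high, 0.7 to 1 kg; origin: centre of underside, z up; its -x end faces the robot (yaw within 0.4 rad). It carries one orange rocker, 60 (along x) x 32 mm, hinged at the box's centre, proud of its top. The -x half has a white dot (off end), the +x half a white stripe (on end)
- heater (a joint): tilt of the orange rocker, rad: -0.2 = fully on (stripe end down), +0.2 = fully off (dot end down, at its stop). No spring: stays where left; turns under about 3 N at the dot. Its halves form a shallow V, so the fully pressed half lies level, its top 45 mm above the table; the raised half slopes up to 57 mm at its end
- heater_dot (a point): the white dot (13 mm across) on the orange rocker's surface, 22 mm from its hinge towards -x of its box; it rides with the rocker, about 54 mm high when on and 45 mm when off
- stirrer_box: stirrer switch: loose grey box, 100 (x) x 70 (y) x 40 mm high, 0.7 to 1 kg; origin: centre of underside, z up; its -x end faces the robot (yaw within 0.4 rad). It carries one blue rocker, 60 (along x) x 32 mm, hinged at the box's centre, proud of its top. The -x half has a white dot (off end), the +x half a white stripe (on end)
- stirrer (a joint): tilt of the blue rocker, rad: -0.2 = fully on (stripe end down), +0.2 = fully off (dot end down, at its stop). No spring: stays where left; turns under about 3 N at the dot. Its halves form a shallow V, so the fully pressed half lies level, its top 45 mm above the table; the raised half slopes up to 57 mm at its end
- stirrer_dot (a point): the white dot (13 mm across) on the blue rocker's surface, 22 mm from its hinge towards -x of its box; it rides with the rocker, about 54 mm high when on and 45 mm when off
- pump_box: pump switch: loose grey box, 100 (x) x 70 (y) x 40 mm high, 0.7 to 1 kg; origin: centre of underside, z up; its -x end faces the robot (yaw within 0.4 rad). It carries one green rocker, 60 (along x) x 32 mm, hinged at the box's centre, proud of its top. The -x half has a white dot (off end), the +x half a white stripe (on end)
- pump (a joint): tilt of the green rocker, rad: -0.2 = fully on (stripe end down), +0.2 = fully off (dot end down, at its stop). No spring: stays where left; turns under about 3 N at the dot. Its halves form a shallow V, so the fully pressed half lies level, its top 45 mm above the table; the raised half slopes up to 57 mm at its end
- pump_dot (a point): the white dot (13 mm across) on the green rocker's surface, 22 mm from its hinge towards -x of its box; it rides with the rocker, about 54 mm high when on and 45 mm when off
- power_box: hotplate power switch: loose grey box, 100 (x) x 70 (y) x 40 mm high, 0.7 to 1 kg; origin: centre of underside, z up; its -x end faces the robot (yaw within 0.4 rad). It carries one round red push button at the centre of its top
- power (a joint): travel of the red button, m: 0 = out, 0.008 = fully in. It moves straight down under about 4 N and stays where it is pushed (no spring)
- power_top (a point): centre of the red button's flat top, 38 mm in diameter, 56 mm above the table when out and 48 mm when fully in
- beaker: loose glass beaker, 54 mm diameter, 70 high, standing among the switch boxes; origin: on its underside; leave alone
- flask: loose conical glass flask, 72 mm base diameter, 104 high; origin: on its underside; leave alone
- dish: loose white porcelain dish, 90 mm diameter, 22 high; origin: on its underside; leave alone
- reagent: loose small amber glass bottle, 54 mm diameter, 110 high; origin: on its underside; leave alone
- scoop: loose steel laboratory spoon, 160 long, lying flat; origin: near its middle, on the table; leave alone
- weight_box: loose small wooden box, 50 x 60 x 30 mm high; origin: on its underside; leave alone
Mind the look-alikes: they are no part of the job. Leave any yellow look-alike of the heater_box alone.

How it is judged (in metres and radians):
On the way, in this order (a step that is already met when the one before it is completed fails the run):
1. the orange heater rocker is pressed to off (stirrer and power still on) (value of joint heater above 0.15 rad and value of joint stirrer below 0.15 rad and value of joint power below 0.0062 m), for 0.1 s.
2. then the blue stirrer rocker is pressed to off (value of joint stirrer above 0.15 rad and value of joint power below 0.0062 m), for 0.1 s.
3. then the red power button is pressed in (value of joint power above 0.0062 m), for 0.1 s.
At the end, for the whole second after the job is handed in: Heater and stirrer rockers off (joints above 0.15 of 0.2 rad), red button in (above 6.2 of 8 mm), pump rocker still on (below -0.1 rad), every switch box and bystander within 25 mm of its starting place, the boxes at rest (value of joint each of heater, stirrer above 0.15 rad and value of joint power above 0.0062 m and value of joint pump below -0.1 rad and distance of each of heater_box, stirrer_box, pump_box, power_box, beaker, flask, dish, reagent, scoop, weight_box from where it was at the start of the episode below 0.025 m and linear speed of each of heater_box, stirrer_box, pump_box, power_box below 0.02 m/s); the robot touches nothing.
It fails at once if a switch box is shoved more than 25 mm from its place (distance of any of heater_box, stirrer_box, pump_box, power_box from where it was at the start of the episode above 0.025 m).
It fails at once if a switch box is lifted or tipped (height (world z) of any of heater_box, stirrer_box, pump_box, power_box above 0.01 m or angle between any of heater_box, stirrer_box, pump_box, power_box's own z axis and vertical above 0.15 rad).
It fails at once if the green pump rocker is moved from on (value of joint pump above -0.1 rad).
It fails at once if glassware or another bystander is shifted more than 25 mm or lifted (distance of any of beaker, flask, dish, reagent, scoop, weight_box from where it was at the start of the episode above 0.025 m or height (world z) of any of beaker, flask, dish, reagent, scoop, weight_box above 0.015 m).
It also fails if it takes over 48 s, if anything falls off the work surface, if the arm or the gripper's body presses on something with over 40 N, if the wrist force passes 120 N, or if a joint passes its speed limit or range.

## Working session

There is one attempt and no reset: what is moved stays moved. The work goes in short steps, Python scripts to look and compute and a shell command to move; the robot and the scene stay as the last step left them, time stands still between calls to the robot, and variables do not carry over. Pictures are saved under pics/ and viewed, at most 10 in all, crops included, and the job is handed in when it is done.

```bash
mkdir -p pics; python3 - <<'E'
from bench import *
import cv2,numpy as np
for n in("top","scene"):
    p,d=camera(n); cv2.imwrite(f"pics/{n}0.png",p); np.savez(f"{n}0.npz",p=p,d=d)
    print(n,camera_info(n))
o=get_obs();print(o)
E
```

```text
top {'fx': 424.6841089331059, 'fy': 424.6841089331059, 'cx': 322.0493298947061, 'cy': 200.13632125086528, 'position': array([ 359.02889715,  -43.59852241, 1255.26898502]), 'rotation': array([[ 0.01862171, -0.98874677,  0.14843534],
       [-0.99981816, -0.01902532, -0.00129957],
       [ 0.00410897, -0.14838415, -0.98892126]])}
scene {'fx': 443.9437806608332, 'fy': 443.9437806608332, 'cx': 321.6154255951092, 'cy': 202.29184994721163, 'position': array([1191.1870913 ,  539.16954779,  639.22485743]), 'rotation': array([[-0.68456616,  0.39332317, -0.61373126],
       [ 0.72872736,  0.39010271, -0.56282885],
       [ 0.0180446 , -0.83253634, -0.55367647]])}
{'time': 0.1, 'qpos': array([-7.11640929e+01,  1.22225929e+01, -2.00325312e+00,  7.58290623e+01,
       -7.83449484e-04,  9.00008919e+01]), 'joint_vel': array([-0.00727221, -0.01459113,  0.13963817, -0.03613144,  0.00833216,
       -0.03704782]), 'tau': array([ 1.37192306e-03, -6.87249756e+01,  4.87807918e+01,  1.23164532e-02,
        4.15991644e-05,  6.94077116e-07]), 'eef_pos': array([ 161.34130436, -472.97772957,  249.86994952]), 'tool_rot': array([[ 9.46452133e-01,  3.22844013e-01, -3.22347018e-04],
       [ 3.22844174e-01, -9.46451702e-01,  9.02594403e-04],
       [-1.36886851e-05, -9.58330254e-04, -9.99999541e-01]]), 'wrist_force': array([-0.01396269,  0.51576595,  0.6227142 ]), 'ft_torque': array([0.0249963 , 0.00014682, 0.05067603]), 'gripper_force': 0.0, 'grip_width': 85.54235094687726}
```

View pics/top0.png

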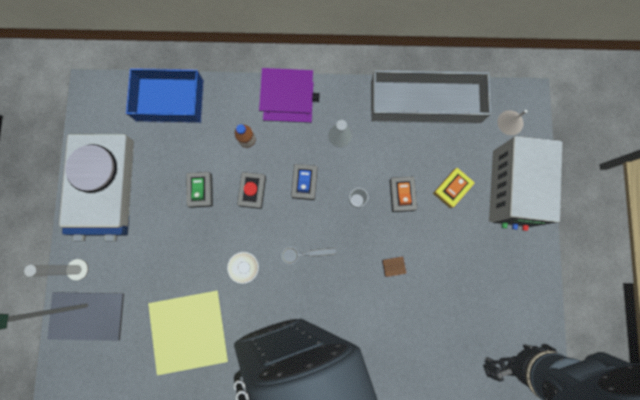

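View pics/scene0.png

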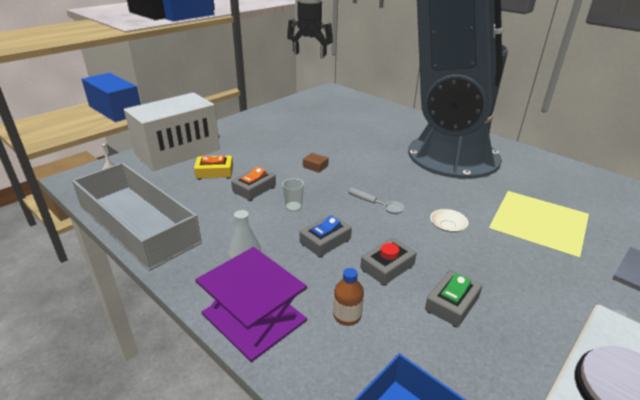

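Top view: there are two orange rockers, at (403,194) on a grey box and at (457,187) on a yellow box. The grey one fits, since the yellow box is the look-alike. Blue is at (304,181), red at (251,188), green at (199,188) and the beaker at (359,198). I'll measure and confirm in one crop.

```bash
cat > h.py <<'E'
import numpy as np,cv2
from bench import *
def ray(n,u,v,z):
    c=camera_info(n);d=c["rotation"]@np.array([(u-c["cx"])/c["fx"],(v-c["cy"])/c["fy"],1.])
    return c["position"]+d*(z-c["position"][2])/d[2]
def blob(p,col,box):
    h=cv2.cvtColor(p,cv2.COLOR_BGR2HSV);u0,v0,u1,v1=box
    rng={"orange":[(4,20)],"blue":[(105,125)],"red":[(0,5),(175,180)],"green":[(50,80)]}[col]
    m=sum(cv2.inRange(h,(a,130,80),(b,255,255)) for a,b in rng);k=np.zeros_like(m);k[v0:v1,u0:u1]=m[v0:v1,u0:u1]
    c=max(cv2.findContours(k,cv2.RETR_EXTERNAL,cv2.CHAIN_APPROX_NONE)[0],key=cv2.contourArea)
    w=np.zeros_like(m);cv2.drawContours(w,[c],-1,255,-1)
    return c,w,h
E
python3 - <<'E'
from h import *
R={"top":dict(orange=(385,170,425,218),blue=(285,158,322,205),red=(235,170,270,212),green=(182,168,216,212)),
"scene":dict(orange=(230,160,280,200),blue=(300,205,355,255),red=(360,235,418,282),green=(425,265,485,325))}
for n in R:
    f=np.load(n+"0.npz");p=f["p"];d=f["d"]
    for col,b in R[n].items():
        c,w,h=blob(p,col,b);r=cv2.minAreaRect(c)
        pts=np.argwhere(w>0);v,u=pts.mean(0)
        zz=56 if col=="red" else 49
        q=ray(n,u,v,zz).round(1)
        box=np.array([ray(n,*x,zz)[:2] for x in cv2.boxPoints(r)])
        e=[box[1]-box[0],box[2]-box[1]];L=max(e,key=np.linalg.norm);L=L*np.sign(L[0])
        print(n,col,round(u,1),round(v,1),"P",q,"sizes",[round(np.linalg.norm(x)) for x in e],"yaw",round(np.degrees(np.arctan2(L[1],L[0])),1))
        if col!="red":
            wm=cv2.inRange(h,(0,0,150),(180,110,255))&w
            for cc in cv2.findContours(wm,cv2.RETR_EXTERNAL,cv2.CHAIN_APPROX_NONE)[0]:
                if cv2.contourArea(cc)>2:
                    x=cc[:,0].mean(0);print("   white",x.round(1),cv2.contourArea(cc),ray(n,*x,54).round(1),ray(n,*x,45).round(1))
p=np.load("top0.npz")["p"];cv2.imwrite("pics/crop.png",cv2.resize(p[150:220,180:480],(800,187),interpolation=cv2.INTER_CUBIC))
E
```

```text
top orange 404.0 194.3 P [ 561.7 -280.9   49. ] sizes [35, 58] yaw -0.7
   white [405. 199.] 14.0 [ 547.2 -282.6   54. ] [ 548.6 -284.4   45. ]
top blue 303.8 180.3 P [597.    8.6  49. ] sizes [63, 33] yaw -4.1
   white [303.  186.4] 17.0 [578.1  10.3  54. ] [579.8  10.7  45. ]
   white [304.3 173.1] 13.5 [617.4   7.6  54. ] [619.3   7.9  45. ]
top red 250.1 188.4 P [569.  161.6  56. ] sizes [34, 38] yaw 2.4
top green 197.7 188.9 P [565.9 313.5  49. ] sizes [44, 29] yaw 3.7
scene orange 253.1 175.7 P [ 571.8 -274.6   49. ] sizes [80, 55] yaw 6.4
   white [247.  178.1] 4.0 [ 595.9 -269.5   54. ] [ 586.8 -281.9   45. ]
scene blue 326.5 226.6 P [600.4  13.6  49. ] sizes [82, 47] yaw 5.6
scene red 389.4 250.9 P [577.9 167.7  56. ] sizes [40, 51] yaw 34.9
scene green 455.0 289.0 P [574.6 316.9  49. ] sizes [77, 36] yaw 6.9
   white [450.8 294. ] 37.5 [596.9 319.7  54. ] [587.8 316.3  45. ]
```

View pics/crop.png

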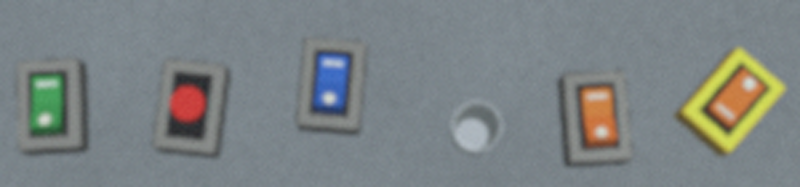

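The crop confirms the heater: the orange rocker on the grey box has its dot near (405,199), which is about (547,-283) mm and on the robot's side. The other dots are also towards the robot. Next I move above the heater dot with the jaw shut.

```bash
python3 -m creep '[{"linear":[0.56,-0.08,0.16],"dr":[0,0,0],"jaw":-1},{"linear":[0.56,-0.08,0.16],"dr":[0,0,0],"jaw":-1},{"linear":[0.56,-0.08,0.16],"dr":[0,0,0],"jaw":-1},{"linear":[0.56,-0.08,0.16],"dr":[0,0,0],"jaw":-1},{"linear":[0.56,-0.08,0.16],"dr":[0,0,0],"jaw":-1}]' 40
python3 -m creep '[{"linear":[0.56,-0.08,0.16],"dr":[0,0,0],"jaw":-1},{"linear":[0.56,-0.08,0.16],"dr":[0,0,0],"jaw":-1},{"linear":[0.56,-0.08,0.16],"dr":[0,0,0],"jaw":-1},{"linear":[0.56,-0.08,0.16],"dr":[0,0,0],"jaw":-1},{"linear":[0.56,-0.08,0.16],"dr":[0,0,0],"jaw":-1}]'
python3 -m creep '[{"linear":[0.56,-0.08,0.16],"dr":[0,0,0],"jaw":-1},{"linear":[0.56,-0.08,0.16],"dr":[0,0,0],"jaw":-1},{"linear":[0.56,-0.08,0.16],"dr":[0,0,0],"jaw":-1},{"linear":[0.56,-0.08,0.16],"dr":[0,0,0],"jaw":-1},{"linear":[0,0,0],"dr":[0,0,0],"jaw":-1}]'
cat > to.py <<'E'
import sys
from h import *
o=get_obs();t=np.array([float(x) for x in sys.argv[1:4]])
print("t",o["time"],"eef",o["eef_pos"].round(1),"F",o["wrist_force"].round(1),"grip",round(o["grip_width"],1),"q",o["qpos"].round(0),"share",(o["tool_rot"].T@(t-o["eef_pos"])/50).round(3))
print(o["tool_rot"].round(3).tolist())
E
python3 to.py 545 -283 125
python3 - <<'E'
from h import *
p,d=camera("scene");cv2.imwrite("pics/s1.png",cv2.resize(p[60:280,150:450],(800,587),interpolation=cv2.INTER_CUBIC))
E
```

```text
time: 0.6
eef_pos: [288.3, -408.3, 209.8]
tool_rot: [[0.946, 0.323, -0.0], [0.323, -0.946, 0.0], [-0.0, -0.0, -1.0]]
wrist_force: [-0.5, -0.3, 0.1]
grip_width: 12.3
gripper_force: 0.0
time: 1.1
eef_pos: [414.4, -344.1, 169.7]
tool_rot: [[0.946, 0.323, -0.0], [0.323, -0.946, 0.0], [-0.0, -0.0, -1.0]]
wrist_force: [0.5, -0.6, -0.7]
grip_width: -0.2
gripper_force: 0.0
time: 1.6
eef_pos: [516.1, -291.7, 136.6]
tool_rot: [[0.946, 0.325, -0.001], [0.325, -0.946, 0.001], [-0.001, -0.002, -1.0]]
wrist_force: [-1.2, 0.1, -1.2]
grip_width: 0.1
gripper_force: 0.0
t 1.6 eef [ 516.1 -291.7  136.6] F [-1.2  0.1 -1.2] grip 0.1 q [-29.  26.   0.  65.   0. 132.] share [0.603 0.024 0.231]
[[0.946, 0.325, -0.001], [0.325, -0.946, 0.001], [-0.001, -0.002, -1.0]]
```

View pics/s1.png

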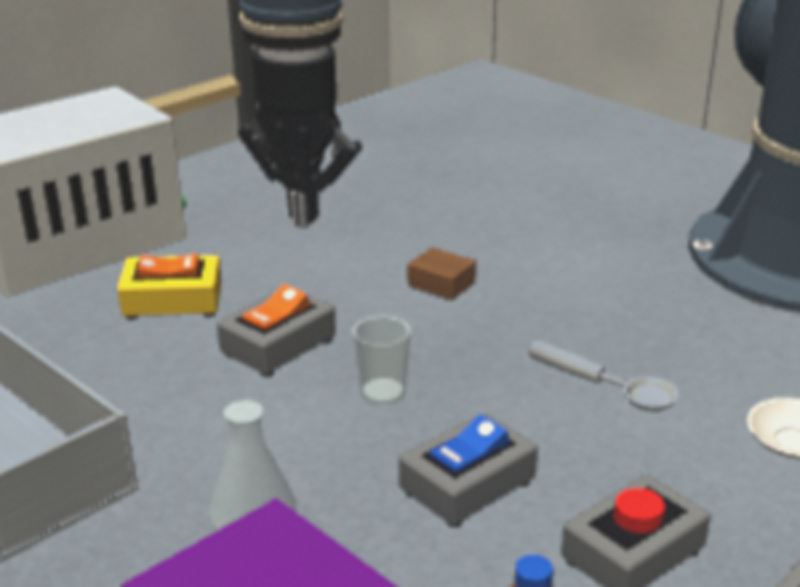

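Scene view: the gripper is shut above the table, and all dot ends are still raised (heater dot at crop (289,294), blue (486,429), red top (640,502)). I'll cross-check the dots against the scene view and move over the heater.

```bash
python3 -c "
from h import *
for u,v,z in((289,294,54),(486,429,54),(640,503,56)):print(ray('scene',150+u*.375,60+v*.375,z).round(1))"
python3 -m creep '[{"linear":[0.3,0.01,0.1],"dr":[0,0,0],"jaw":-1},{"linear":[0.3,0.01,0.13],"dr":[0,0,0],"jaw":-1},{"linear":[0,0,0.2],"dr":[0,0,0],"jaw":-1},{"linear":[0,0,0.2],"dr":[0,0,0],"jaw":-1},{"linear":[0,0,0],"dr":[0,0,0],"jaw":-1}]'
python3 to.py 545 -283 64
```

```text
[ 548.8 -280.3   54. ]
[580.5  12.7  54. ]
[571.1 164.4  56. ]
time: 2.15
eef_pos: [541.8, -284.6, 104.8]
tool_rot: [[0.947, 0.323, -0.003], [0.323, -0.947, 0.001], [-0.002, -0.002, -1.0]]
wrist_force: [-0.1, -0.1, 0.6]
grip_width: 0.1
gripper_force: 0.0
t 2.15 eef [ 541.8 -284.6  104.8] F [-0.1 -0.1  0.6] grip 0.1 q [-28.  29.   1.  62.  -0. 133.] share [ 0.072 -0.008  0.816]
[[0.947, 0.323, -0.003], [0.323, -0.947, 0.001], [-0.002, -0.002, -1.0]]
```

The two views agree within 3 mm. Now descending.

```bash
python3 -m creep '[{"linear":[0.07,0,0.15],"dr":[0,0,0],"jaw":-1},{"linear":[0,0,0.15],"dr":[0,0,0],"jaw":-1},{"linear":[0,0,0.15],"dr":[0,0,0],"jaw":-1},{"linear":[0,0,0.1],"dr":[0,0,0],"jaw":-1},{"linear":[0,0,0],"dr":[0,0,0],"jaw":-1}]'
python3 -m creep '[{"linear":[0,0,0.06],"dr":[0,0,0],"jaw":-1},{"linear":[0,0,0.06],"dr":[0,0,0],"jaw":-1},{"linear":[0,0,0.06],"dr":[0,0,0],"jaw":-1},{"linear":[0,0,0],"dr":[0,0,0],"jaw":-1}]'
python3 to.py 546 -282 64
```

```text
time: 2.65
eef_pos: [545.9, -283.6, 78.4]
tool_rot: [[0.946, 0.323, -0.001], [0.323, -0.946, 0.001], [-0.001, -0.001, -1.0]]
wrist_force: [0.4, -0.2, -0.5]
grip_width: 0.1
gripper_force: 0.0
time: 3.05
eef_pos: [546.3, -283.8, 70.0]
tool_rot: [[0.946, 0.323, -0.0], [0.323, -0.946, 0.0], [-0.0, -0.0, -1.0]]
wrist_force: [-0.2, 0.1, -0.1]
grip_width: -0.0
gripper_force: 0.2
t 3.05 eef [ 546.3 -283.8   70. ] F [-0.2  0.1 -0.1] grip -0.0 q [-27.  31.  -2.  58.  -0. 134.] share [ 0.006 -0.035  0.121]
[[0.946, 0.323, -0.0], [0.323, -0.946, 0.0], [-0.0, -0.0, -1.0]]
```

```bash
python3 -m creep '[{"linear":[0,0,0.06],"dr":[0,0,0],"jaw":-1},{"linear":[0,0,0],"dr":[0,0,0],"jaw":-1}]'
python3 -m creep '[{"linear":[0,0,0.05],"dr":[0,0,0],"jaw":-1},{"linear":[0,0,0],"dr":[0,0,0],"jaw":-1}]'
python3 - <<'E'
from h import *
p,d=camera("scene");cv2.imwrite("pics/s2.png",cv2.resize(p[130:220,200:320],(800,600),interpolation=cv2.INTER_CUBIC))
E
```

```text
time: 3.25
eef_pos: [546.4, -283.8, 67.1]
tool_rot: [[0.946, 0.323, 0.0], [0.323, -0.946, -0.0], [0.0, 0.0, -1.0]]
wrist_force: [-0.3, -0.9, 0.5]
grip_width: -0.2
gripper_force: 0.2
time: 3.45
eef_pos: [546.4, -283.8, 64.5]
tool_rot: [[0.946, 0.323, -0.0], [0.323, -0.946, 0.0], [-0.0, -0.0, -1.0]]
wrist_force: [0.1, 0.3, -0.7]
grip_width: -0.2
gripper_force: 0.0
```

View pics/s2.png

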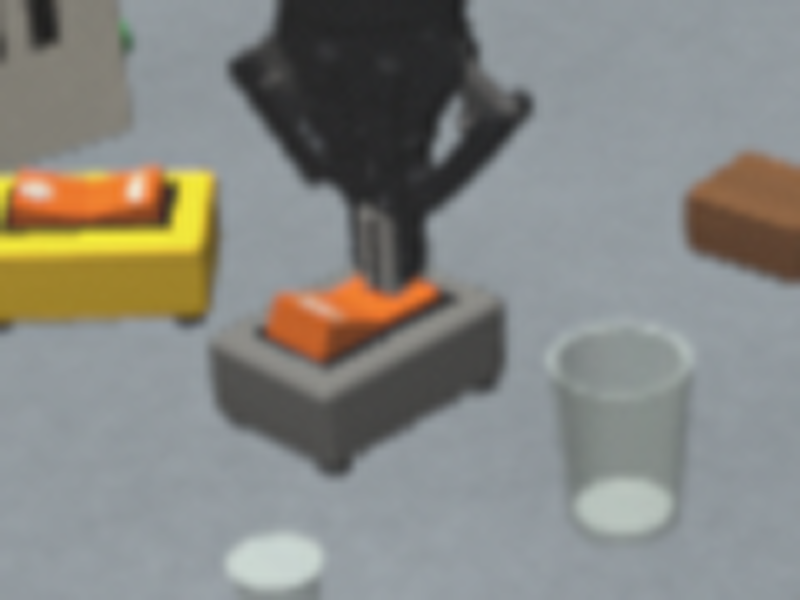

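The crop shows the stripe end now raised at (310,320) and the tip on the pressed half. I'll press on until the stop is felt.

```bash
python3 -m creep '[{"linear":[0,0,0.03],"dr":[0,0,0],"jaw":-1},{"linear":[0,0,0],"dr":[0,0,0],"jaw":-1}]'
```

```text
time: 3.7
eef_pos: [546.5, -283.7, 63.9]
tool_rot: [[0.946, 0.323, 0.0], [0.323, -0.946, -0.0], [0.0, 0.0, -1.0]]
wrist_force: [-3.3, 1.7, 9.8]
grip_width: 0.1
gripper_force: 4.6
```

At the stop (TCP z 64, 10 N). I lift clear of the beaker and go to the stirrer.

```bash
python3 -m creep '[{"linear":[0,0,-0.1],"dr":[0,0,0],"jaw":-1},{"linear":[0,0,-0.4],"dr":[0,0,0],"jaw":-1},{"linear":[0,0,-0.5],"dr":[0,0,0],"jaw":-1},{"linear":[0,0,-0.5],"dr":[0,0,0],"jaw":-1},{"linear":[0,0,0],"dr":[0,0,0],"jaw":-1}]'
python3 -m creep '[{"linear":[0.25,-0.54,0],"dr":[0,0,0],"jaw":-1},{"linear":[0.25,-0.54,0],"dr":[0,0,0],"jaw":-1},{"linear":[0.25,-0.54,0],"dr":[0,0,0],"jaw":-1},{"linear":[0.25,-0.54,0],"dr":[0,0,0],"jaw":-1},{"linear":[0.25,-0.54,0],"dr":[0,0,0],"jaw":-1}]'
python3 -m creep '[{"linear":[0.25,-0.54,0],"dr":[0,0,0],"jaw":-1},{"linear":[0.25,-0.54,0],"dr":[0,0,0],"jaw":-1},{"linear":[0.25,-0.54,0],"dr":[0,0,0],"jaw":-1},{"linear":[0.25,-0.54,0],"dr":[0,0,0],"jaw":-1},{"linear":[0.25,-0.54,0],"dr":[0,0,0],"jaw":-1}]'
python3 -m creep '[{"linear":[0,0,0],"dr":[0,0,0],"jaw":-1}]'
python3 to.py 577.5 11 64
```

```text
time: 4.2
eef_pos: [547.9, -284.5, 141.8]
tool_rot: [[0.946, 0.323, 0.005], [0.323, -0.946, -0.002], [0.004, 0.004, -1.0]]
wrist_force: [0.5, 0.1, 1.1]
grip_width: 0.2
gripper_force: 0.0
time: 4.7
eef_pos: [561.7, -134.6, 137.8]
tool_rot: [[0.946, 0.323, -0.001], [0.323, -0.946, 0.0], [-0.0, -0.0, -1.0]]
wrist_force: [0.4, -0.1, -0.1]
grip_width: 0.3
gripper_force: 0.0
time: 5.2
eef_pos: [577.3, 13.4, 137.8]
tool_rot: [[0.946, 0.323, -0.001], [0.323, -0.946, 0.0], [-0.001, -0.0, -1.0]]
wrist_force: [0.7, 0.0, 0.0]
grip_width: 0.3
gripper_force: 0.0
time: 5.3
eef_pos: [577.5, 15.2, 137.7]
tool_rot: [[0.945, 0.326, -0.001], [0.326, -0.945, 0.001], [-0.0, -0.001, -1.0]]
wrist_force: [-0.1, -0.7, -0.5]
grip_width: -0.4
gripper_force: 0.0
t 5.3 eef [577.5  15.2 137.7] F [-0.1 -0.7 -0.5] grip -0.4 q [  1.  24.  -2.  64.   0. 162.] share [-0.027  0.082  1.475]
[[0.945, 0.326, -0.001], [0.326, -0.945, 0.001], [-0.0, -0.001, -1.0]]
```

```bash
python3 -m creep '[{"linear":[-0.03,0.08,0.3],"dr":[0,0,0],"jaw":-1},{"linear":[0,0,0.4],"dr":[0,0,0],"jaw":-1},{"linear":[0,0,0.3],"dr":[0,0,0],"jaw":-1},{"linear":[0,0,0.1],"dr":[0,0,0],"jaw":-1},{"linear":[0,0,0],"dr":[0,0,0],"jaw":-1}]'
python3 to.py 577.5 11 64
```

```text
time: 5.8
eef_pos: [576.8, 7.6, 82.6]
tool_rot: [[0.947, 0.323, -0.002], [0.323, -0.947, -0.0], [-0.001, -0.0, -1.0]]
wrist_force: [-0.9, 1.0, 1.7]
grip_width: -0.1
gripper_force: 0.0
t 5.8 eef [576.8   7.6  82.6] F [-0.9  1.   1.7] grip -0.1 q [  1.  26.  -7.  57.  -0. 162.] share [ 0.036 -0.06   0.372]
[[0.947, 0.323, -0.002], [0.323, -0.947, -0.0], [-0.001, -0.0, -1.0]]
```

```bash
python3 -m creep '[{"linear":[0.03,-0.06,0],"dr":[0,0,0],"jaw":-1},{"linear":[0,0,0.08],"dr":[0,0,0],"jaw":-1},{"linear":[0,0,0.07],"dr":[0,0,0],"jaw":-1},{"linear":[0,0,0.07],"dr":[0,0,0],"jaw":-1},{"linear":[0,0,0],"dr":[0,0,0],"jaw":-1}]'
python3 -m creep '[{"linear":[0,0,0.06],"dr":[0,0,0],"jaw":-1},{"linear":[0,0,0.05],"dr":[0,0,0],"jaw":-1},{"linear":[0,0,0],"dr":[0,0,0],"jaw":-1}]'
python3 to.py 577.5 11 64
```

```text
time: 6.3
eef_pos: [577.5, 11.2, 71.9]
tool_rot: [[0.946, 0.323, -0.001], [0.323, -0.946, 0.0], [-0.001, -0.0, -1.0]]
wrist_force: [-0.9, -0.4, 0.1]
grip_width: -0.3
gripper_force: 0.2
time: 6.6
eef_pos: [577.8, 11.2, 66.5]
tool_rot: [[0.946, 0.323, -0.0], [0.323, -0.946, 0.0], [-0.0, -0.0, -1.0]]
wrist_force: [0.1, -0.0, 0.2]
grip_width: -0.1
gripper_force: 0.1
t 6.6 eef [577.8  11.2  66.5] F [ 0.1 -0.   0.2] grip -0.1 q [  1.  27.  -9.  54.   0. 162.] share [-0.006  0.002  0.049]
[[0.946, 0.323, -0.0], [0.323, -0.946, 0.0], [-0.0, -0.0, -1.0]]
```

```bash
python3 -m creep '[{"linear":[0,0,0.05],"dr":[0,0,0],"jaw":-1},{"linear":[0,0,0.03],"dr":[0,0,0],"jaw":-1},{"linear":[0,0,0],"dr":[0,0,0],"jaw":-1},{"linear":[0,0,0],"dr":[0,0,0],"jaw":-1}]'
```

```text
time: 7.0
eef_pos: [578.0, 11.2, 63.7]
tool_rot: [[0.946, 0.323, 0.001], [0.323, -0.946, -0.0], [0.001, 0.0, -1.0]]
wrist_force: [-7.0, -0.4, 17.7]
grip_width: -0.2
gripper_force: 9.1
```

Stop reached (17.7 N). I lift, turning the wrist away from its joint 6 limit.

```bash
python3 -m creep '[{"linear":[0,0,-0.1],"dr":[0,0,0],"jaw":-1},{"linear":[0,0,-0.4],"dr":[0,0,0],"jaw":-1},{"linear":[0,0,-0.5],"dr":[0,0,-1],"jaw":-1},{"linear":[0,0,-0.1],"dr":[0,0,-1],"jaw":-1},{"linear":[0,0,0],"dr":[0,0,0],"jaw":-1}]'
python3 -m creep '[{"linear":[0,0,0],"dr":[0,0,0],"jaw":-1}]'
python3 to.py 570 163 110
python3 - <<'E'
from h import *
p,d=camera("scene");cv2.imwrite("pics/s3.png",cv2.resize(p[100:340,220:500],(700,600),interpolation=cv2.INTER_CUBIC))
E
```

```text
time: 7.5
eef_pos: [578.6, 11.2, 118.8]
tool_rot: [[0.858, 0.514, 0.002], [0.514, -0.858, -0.0], [0.002, 0.001, -1.0]]
wrist_force: [0.2, 0.1, -0.1]
grip_width: -0.2
gripper_force: 0.0
time: 7.6
eef_pos: [577.7, 11.2, 117.3]
tool_rot: [[0.86, 0.51, -0.0], [0.51, -0.86, -0.0], [-0.0, -0.0, -1.0]]
wrist_force: [-0.4, 0.9, 0.2]
grip_width: -0.1
gripper_force: 0.0
t 7.6 eef [577.7  11.2 117.3] F [-0.4  0.9  0.2] grip -0.1 q [  1.  25.  -4.  61.  -0. 150.] share [ 1.417 -2.69   0.147]
[[0.86, 0.51, -0.0], [0.51, -0.86, -0.0], [-0.0, -0.0, -1.0]]
```

View pics/s3.png

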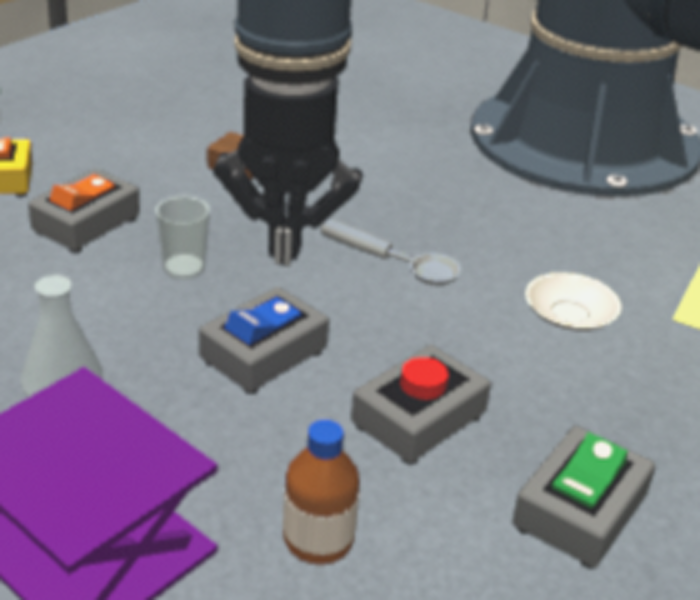

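Heater (85,190) and stirrer (262,318) both show the stripe end up, so they are off. Red (424,372) is still out and green is still on. Next is the power button.

```bash
python3 -m creep '[{"linear":[0.28,-0.54,0],"dr":[0,0,0],"jaw":-1},{"linear":[0.28,-0.54,0],"dr":[0,0,0],"jaw":-1},{"linear":[0.28,-0.54,0],"dr":[0,0,0],"jaw":-1},{"linear":[0.28,-0.54,0],"dr":[0,0,0],"jaw":-1},{"linear":[0.28,-0.54,0],"dr":[0,0,0],"jaw":-1}]'
python3 -m creep '[{"linear":[0,0,0.2],"dr":[0,0,0],"jaw":-1},{"linear":[0,0,0.3],"dr":[0,0,0],"jaw":-1},{"linear":[0,0,0.1],"dr":[0,0,0],"jaw":-1},{"linear":[0,0,0],"dr":[0,0,0],"jaw":-1}]'
python3 to.py 570 163 67
```

```text
time: 8.15
eef_pos: [568.1, 164.1, 116.9]
tool_rot: [[0.86, 0.51, -0.001], [0.51, -0.86, -0.0], [-0.001, -0.0, -1.0]]
wrist_force: [0.3, -0.1, -0.4]
grip_width: 0.0
gripper_force: 0.0
time: 8.55
eef_pos: [568.0, 162.2, 86.6]
tool_rot: [[0.859, 0.511, -0.002], [0.511, -0.859, -0.001], [-0.002, -0.001, -1.0]]
wrist_force: [-0.4, -0.5, -0.5]
grip_width: -0.1
gripper_force: 0.0
t 8.55 eef [568.  162.2  86.6] F [-0.4 -0.5 -0.5] grip -0.1 q [ 16.  27.  -5.  58.  -0. 165.] share [0.044 0.008 0.391]
[[0.859, 0.511, -0.002], [0.511, -0.859, -0.001], [-0.002, -0.001, -1.0]]
```

```bash
python3 -m creep '[{"linear":[0.03,0,0.1],"dr":[0,0,0],"jaw":-1},{"linear":[0,0,0.08],"dr":[0,0,0],"jaw":-1},{"linear":[0,0,0.06],"dr":[0,0,0],"jaw":-1},{"linear":[0,0,0.06],"dr":[0,0,0],"jaw":-1},{"linear":[0,0,0],"dr":[0,0,0],"jaw":-1}]'
python3 -m creep '[{"linear":[0,0,0.04],"dr":[0,0,0],"jaw":-1},{"linear":[0,0,0.04],"dr":[0,0,0],"jaw":-1},{"linear":[0,0,0],"dr":[0,0,0],"jaw":-1}]'
```

```text
time: 9.05
eef_pos: [570.0, 163.7, 72.6]
tool_rot: [[0.859, 0.512, -0.0], [0.512, -0.859, -0.0], [-0.0, 0.0, -1.0]]
wrist_force: [-0.2, 0.5, -0.8]
grip_width: 0.0
gripper_force: 0.0
time: 9.35
eef_pos: [570.0, 163.8, 68.7]
tool_rot: [[0.859, 0.513, 0.0], [0.513, -0.859, 0.0], [0.0, -0.0, -1.0]]
wrist_force: [0.7, -0.7, 0.6]
grip_width: -0.0
gripper_force: 0.0
```

```bash
python3 -m creep '[{"linear":[0,0,0.04],"dr":[0,0,0],"jaw":-1},{"linear":[0,0,0.03],"dr":[0,0,0],"jaw":-1},{"linear":[0,0,0],"dr":[0,0,0],"jaw":-1},{"linear":[0,0,0],"dr":[0,0,0],"jaw":-1}]'
```

```text
time: 9.75
eef_pos: [570.2, 163.8, 66.7]
tool_rot: [[0.859, 0.513, 0.001], [0.513, -0.859, 0.0], [0.001, 0.0, -1.0]]
wrist_force: [-8.7, -1.6, 26.0]
grip_width: -0.2
gripper_force: 12.9
```

Fully in (26 N, TCP z 67). I retract upward and check.

```bash
python3 -m creep '[{"linear":[0,0,-0.1],"dr":[0,0,0],"jaw":-1},{"linear":[0,0,-0.4],"dr":[0,0,0],"jaw":-1},{"linear":[0,0,-0.6],"dr":[0,0,0],"jaw":-1},{"linear":[0,0,-0.6],"dr":[0,0,0],"jaw":-1},{"linear":[-0.3,0,-0.3],"dr":[0,0,0],"jaw":-1}]'
python3 -m creep '[{"linear":[-0.5,0,-0.3],"dr":[0,0,0],"jaw":-1},{"linear":[-0.5,0,-0.3],"dr":[0,0,0],"jaw":-1},{"linear":[-0.5,0,-0.3],"dr":[0,0,0],"jaw":-1},{"linear":[-0.3,0,0],"dr":[0,0,0],"jaw":-1},{"linear":[0,0,0],"dr":[0,0,0],"jaw":-1}]'
python3 - <<'E'
from h import *
p,d=camera("scene");cv2.imwrite("pics/s4.png",cv2.resize(p[140:340,220:500],(800,571),interpolation=cv2.INTER_CUBIC))
q=np.load("scene0.npz")["p"]
print(ray('scene',389,252,48))
E
```

```text
time: 10.25
eef_pos: [558.6, 156.8, 167.5]
tool_rot: [[0.858, 0.513, 0.003], [0.513, -0.858, 0.001], [0.003, 0.001, -1.0]]
wrist_force: [0.8, 0.6, -1.0]
grip_width: 0.1
gripper_force: 0.0
time: 10.75
eef_pos: [479.0, 109.3, 210.9]
tool_rot: [[0.859, 0.512, 0.001], [0.512, -0.859, 0.0], [0.001, 0.0, -1.0]]
wrist_force: [0.6, 0.7, -1.1]
grip_width: -0.1
gripper_force: 0.0
[572.93896125 164.20136382  48.        ]
```

View pics/s4.png

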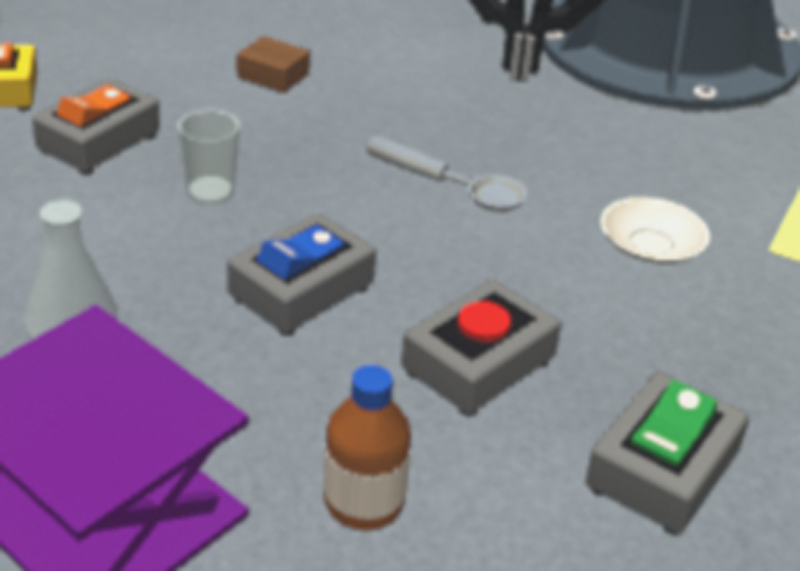

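The red button (485,320) is now low and flush. Orange (95,103) and blue (300,250) are off, green (675,420) is still on, and nothing else has moved.

```bash
python3 -c "
from bench import *
print(hand_in())"
```

```text
the job is handed in; nothing more can be done
None
```

I pressed heater off, then stirrer off, then power in, each to its stop; in the last picture the pump is still on and nothing else looks moved, and the job is handed in (no verdict was returned).

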